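# Set the vacuum and seat the bayonet cap on a filter cell

### The arm

A 7-joint arm with a two-finger parallel gripper is mounted at the origin on the work surface. World frame = base frame: x ahead of the robot, y to its left, z up, the work surface at z = 0. Lengths are in m, angles in rad, forces in N, time in s.
With the tool pointing down it reaches from about 0.425 to 1.025 m from the base axis. Payload 9.4 kg.
Tool frame: the origin (TCP) lies midway between the tips of the shut fingers; the grasp point (between the pads) lies 19 mm behind it (robot.hold_point_z is the distance from the TCP to the grasp point, in m); z points along the fingers, y is the line along which they close (so a half turn about z gives the same grasp; the last joint's range is limited). The gripper opens to 93 mm and grips with 3 to 60 N. Pads are 15 mm wide; open, the fingers measure 128 mm over their backs; the gripper's body (75 mm by 188 mm) begins 65 mm behind the grasp point.
Start: joints at [1.042, 0.599, -0.003, 1.599, 0.002, 0.943, -0.08], TCP at [0.317, -0.652, 0.219] pointing down, gripper open.
Joint ranges: [-2.57, 2.57], [-0.35, 1.97], [-1.29, 1.29], [0.11, 2.56], [-1.05, 4.19], [0.11, 1.86], [-2.63, 2.63]. Speed limits (rad/s): [2.22, 2.22, 3.01, 3.01, 3.14, 3.14, 3.14].

### API

Orientations are given as a unit quaternion [w, x, y, z].
In Python, from bench import robot gives the robot as it stands.
- The arm moves only by the shell command python3 -m handwheel 'ROWS' [FORCE]. ROWS is JSON, a list of rows, each a list of 7 numbers: the turn, a rotation vector about the tool's x, y, z each as a share of 0.08 rad, from -1 to 1, then the shift along the tool's x, y, z each as a share of 0.025 m, from -1 to 1, then the opening, from 0 (shut) to 1 (fully open). In form: [[ax, ay, az, x, y, z, gripper], ...]. A call has exactly 10 rows; each row shifts and turns the commanded pose from where the row before left it, along the tool's axes as they then stand; what a row does not reach is not made up. A row lasts 1/10 s, in which the tool goes at most 50 mm and 8.59 degrees, less where a joint would pass 70% of its speed; a pose out of reach is approached as far as the arm can. A call with a number of a shift or a turn outside -1 to 1 is refused whole. A call with a gripper value outside its range is refused whole. The fingers move at their own pace and stop on an object; FORCE is the grip in N (left out, the last holds). Time passes only in rows, so rows that do not move let the fingers close, or fill a call up. It gives the time, the measured TCP pose, the force, the opening and the grip force at its end, in the units of the state.
- robot.sense(): the state, without advancing time (a new reading comes with each control period).
- robot.capture(name): name is "side" or "top"; returns (picture, depth): 400x640x3 uint8, red, green, blue; 400x640 float32, m along the optical axis (not along the pixel's ray), 0 where there is no reading.
- robot.camera_params(name): a dict with "fx", "fy", "cx", "cy" (pixels), "T" (4x4, takes a point from camera to world coordinates). Camera axes: x right, y down, z forward; pixel columns grow to the right and rows downward; lengths in m; the calibration is good to about 2 mm. A picture is of the moment at which its call begins. camera_params takes no time and is no camera call.
- robot.hand_in(): hands the job in; it is judged then, once.
The state is a dict: "clock": time; "qpos": joint angles; "joint_velocities": joint speeds; "effort": joint torques, N m; "ee_pos": TCP position; "ee_rot": TCP orientation; "force": force on the tool from outside, world axes, zero at the start; "moment": the same for the moment, N m; "finger_gap": opening from 0.0 (shut) to 1.0 (fully open); "grasp_force": force on a finger pad.
Only numpy, scipy, OpenCV 4.12 (cv2) and the standard library are available. Lean on these libraries where they do the work, as an engineer would, in place of code of your own. Each camera call takes 0.05 s, during which the arm holds its last target. There are 200 camera calls.

### The job

First turn the black knob of the vacuum regulator clockwise until the gauge's needle points at the red mark, and leave it there. Then grip the blue knurled collar sitting on the white filter cell, turn it clockwise until its hidden keyways drop over the pins, and push it straight down, fully home against the sprung seal. Finish while still holding it pushed home (it springs up if let go), and leave the bottles and other small things on the bench where they stand.

Things in the scene. Friction and masses are not known exactly. Their poses are not given: they have to be found in the camera images.
- knob (a joint): Black regulator knob (rad), turns clockwise seen from above, range 0 to 2.6, stiff enough to stay where it is left (0.06 N m). One rad of knob moves the needle 0.75 rad clockwise. It starts between 0 and 0.4; the mark then needs 0.4 to 1.47 rad more, always clockwise.
- knob_grip (a point): Point on the knob's upright axis at the height to grip, 67 mm above the bench. The knob is a bar 42 mm long along this point's x axis, 14 mm wide along its y, its top 7 mm above this point and its foot, on a 44 mm disc, 23 mm below; pinch it from above across its width. The point turns with the knob.
- gauge: Grey regulator block 100 x 190 x 30 mm (x, y, z) fixed to the bench, somewhere left or right, yaw within 0.25 rad; origin at the centre of its underside. The dial gauge, 84 mm across and face up, is centred at its (0, -45 mm), top of the rim at 43 mm; the knob is at its (0, +50 mm).
- needle_tip (a point): Tip of the gauge's black needle, 29 mm from the dial centre, 41 mm above the bench; the point's x axis points along the needle from the dial centre out.
- mark_tip (a point): Inner end of the red set mark on the dial, 29 mm from the dial centre, 40 mm above the bench; its x axis points from the dial centre out. The mark is 5 mm wide, fixed; the needle is on it when the two x axes agree.
- cell: White round filter cell, 52 mm across, on a 90 x 90 x 10 mm steel foot, fixed upright to the bench, left or right of the regulator block; origin at the centre of its underside. Its top spigot, three evenly spaced pins and the sprung seal are hidden under the collar.
- collar: Loose blue knurled collar (bayonet cap), 56 mm across, 52 mm high, about 0.18 kg, with a white elbow nozzle on top (to 66 mm above its underside, 22 mm out along its x axis). Origin at the centre of its underside, z up. It starts upright, riding on the cell's pins. Grip it from above across its diameter, 25 to 40 mm above its underside.
- collar_base (a point): The collar's origin again. 72 mm above the bench it rides on the pins; at 64 mm it is keyed and rests on the seal; at 58 mm it is fully home on a hard stop. Turned 20 to 75 degrees clockwise (from above) from its start, by an unknown amount that nothing visible shows, its three hidden keyways meet the pins, within about 8 degrees either way, and it can drop.
- seal (a joint): Sprung seal ring under the collar (m): 0 up, 0.006 when the collar is fully home. It pushes the collar up with 3 N when first touched and 6 N at home.
- bottle_a: White bottle, 60 mm across, 130 mm high; leave alone. Origin: centre of underside.
- bottle_b: Amber jar with a blue cap, 54 mm across, 110 mm high; leave alone. Origin: centre of underside.
- beaker: Clear beaker, 72 mm across, 90 mm high; leave alone. Origin: centre of underside.
- tin: Flat aluminium filter tin, 62 mm across, 18 mm high, near the robot; leave alone. Origin: centre of underside.
- tweezers: Steel tweezers lying flat, about 118 mm long, 8 mm high; leave alone. Origin: middle of underside, x along them.
Mind the look-alikes: they are no part of the job. Leave any yellow look-alike of the cell alone.

How it is judged:
By the outcome, as a careful person would: the job done as asked, in the order asked, and still so for the second after the job is handed in, while the arm keeps its last pose, push and grip.
It also fails if it takes over 51 s, if anything falls off the work surface, if the arm or the gripper's body presses on something with over 40 N, if the wrist force passes 120 N, or if a joint passes its speed limit or range.

## Working session

There is one attempt and no reset: what is moved stays moved. The work goes in short steps, Python scripts to look and compute and a shell command to move; the robot and the scene stay as the last step left them, time stands still between calls to the robot, and variables do not carry over. Pictures are saved under pics/ and viewed, at most 10 in all, crops included, and the job is handed in when it is done.

```bash
mkdir -p pics
cat > h.py <<'E'
import numpy as np, cv2
from bench import robot
def cap(n):
    im,d=robot.capture(n); P=robot.camera_params(n); return im,d,P
def world(P,d,u,v,z=None):
    T=np.array(P["T"]); r=np.array([(u-P["cx"])/P["fx"],(v-P["cy"])/P["fy"],1.])
    if z is None: return (T@np.r_[r*d[int(v),int(u)],1])[:3]
    w=T[:3,:3]@r; return T[:3,3]+w*(z-T[2,3])/w[2]
def state():
    s=robot.sense(); print({k:np.round(s[k],4).tolist() for k in("clock","ee_pos","ee_rot","force","moment","finger_gap","grasp_force")})
E
python3 - <<'E'
from h import *
for n in("top","side"):
    im,d,P=cap(n); cv2.imwrite(f"pics/{n}0.png",im[:,:,::-1]); np.savez(f"{n}0.npz",im=im,d=d); print(n,P["fx"],np.round(P["T"],3).tolist())
state()
E
```

```text
top 436.23245727837553 [[-0.025, -0.985, 0.172, 0.352], [-1.0, 0.026, 0.003, 0.005], [-0.007, -0.172, -0.985, 1.306], [0.0, 0.0, 0.0, 1.0]]
side 457.0282222408596 [[-0.929, -0.264, 0.259, 0.185], [-0.37, 0.68, -0.633, 0.861], [-0.009, -0.684, -0.729, 1.076], [0.0, 0.0, 0.0, 1.0]]
{'clock': 0.1, 'ee_pos': [0.3163, -0.6519, 0.2179], 'ee_rot': [-0.0007, 0.9746, 0.224, -0.0002], 'force': [0.1751, -0.1035, 0.005], 'moment': [-0.031, 0.0273, -0.0136], 'finger_gap': 0.9989, 'grasp_force': 0.0}
```

View pics/top0.png

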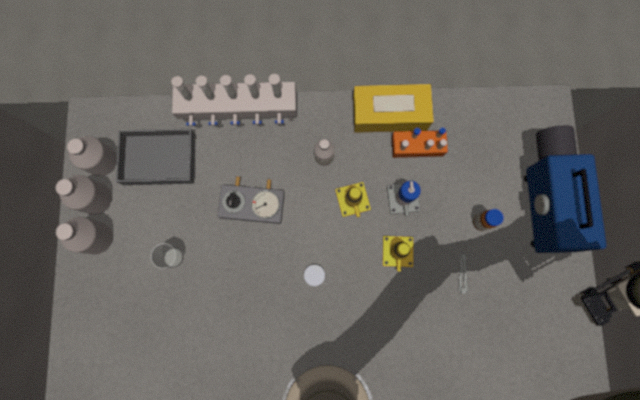

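View pics/side0.png

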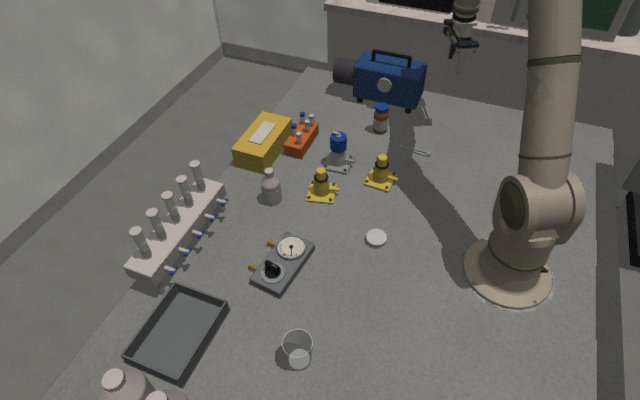

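The blue collar on the white cell is at top (410,190), side (339,143). The look-alikes are the yellow ones at top (354,195) and (400,248), and the blue-capped jar at top (490,218). The regulator is at top (251,203), side (283,263). I'll enlarge both.

Run:
```python
from h import *
t=np.load("top0.npz");s=np.load("side0.npz")
def c(im,u,v,w,h,k): return cv2.resize(im[v:v+h,u:u+w,::-1],(w*k,h*k),interpolation=cv2.INTER_CUBIC)
a=np.hstack([c(t["im"],215,175,80,60,5),c(t["im"],370,165,80,60,5)])
b=np.hstack([c(s["im"],245,230,80,60,5),c(s["im"],300,120,80,60,5)])
cv2.imwrite("pics/crops.png",np.vstack([a,b]))
P=robot.camera_params("top")
for n,u,v in(("collar",410,190),("knob",233,200),("dial",265,205),("yel",354,195),("yel2",400,248),("jar",490,218)): print(n,np.round(world(P,t["d"],u,v),3))
```

```text
collar [ 0.599 -0.244  0.126]
knob [0.595 0.256 0.071]
dial [0.583 0.168 0.044]
yel [ 0.594 -0.09   0.104]
yel2 [ 0.442 -0.211  0.104]
jar [ 0.518 -0.462  0.111]
```

View pics/crops.png

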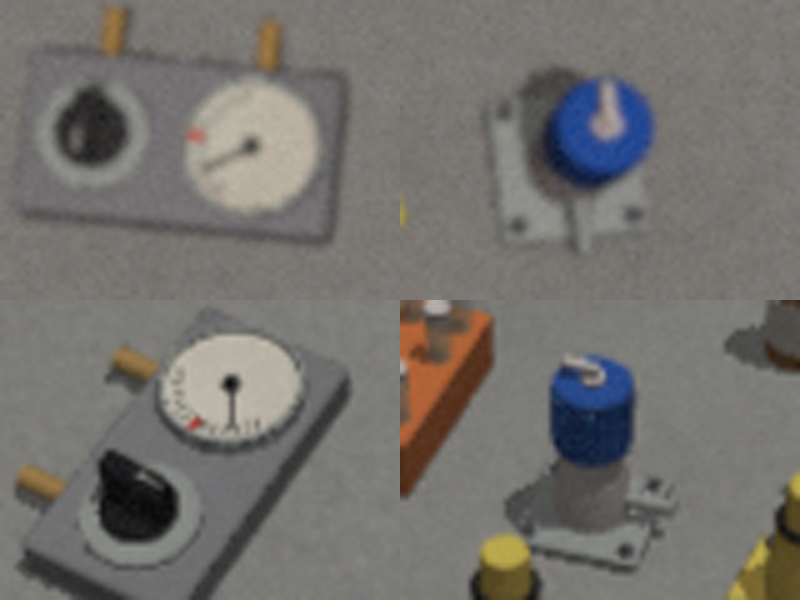

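The crops show the blue collar on the white/grey cell, so that is the target, at top px (410,190). On the dial, the hub is at top px (265.2,204.2), the needle tip at (256.6,208.6), and the red mark's inner end at about (255,201.6). Next I'll measure from both views.

```bash
cat >> h.py <<'E'
def cloud(d,P):
    v,u=np.mgrid[0:400,0:640]; T=np.array(P["T"])
    c=np.stack([(u-P["cx"])/P["fx"]*d,(v-P["cy"])/P["fy"]*d,d],-1)
    return c@T[:3,:3].T+T[:3,3]
def dial(n,im,d,P,k):
    # k: rough dial centre xy. mean direction of red and dark pixels, rays cut at z=.041
    f=4; c=world(P,d,*([0,0]),z=.041)
    T=np.array(P["T"]); q=np.linalg.inv(T)@np.r_[k,.041,1]; u0,v0=P["fx"]*q[0]/q[2]+P["cx"],P["fy"]*q[1]/q[2]+P["cy"]
    U,V=np.meshgrid(np.arange(u0-22,u0+22,.25),np.arange(v0-22,v0+22,.25))
    I=cv2.remap(im,U.astype(np.float32),V.astype(np.float32),cv2.INTER_CUBIC).astype(float)
    r=np.stack([(U-P["cx"])/P["fx"],(V-P["cy"])/P["fy"],np.ones_like(U)],-1)@T[:3,:3].T
    X=(T[:3,3]+r*((.041-T[2,3])/r[...,2])[...,None])[...,:2]
    return U,V,I,X
def needle(n,im,d,P,k):
    k=np.array(k)
    for it in range(3):
        U,V,I,X=dial(n,im,d,P,k); R=np.linalg.norm(X-k,axis=-1)
        g=I.mean(-1); hub=(R<.01); w=hub*np.clip(g[R<.035].mean()-g-40,0,None)
        k=(X*w[...,None]).sum((0,1))/w.sum() if it<2 else k
    ang=lambda w:np.degrees(np.arctan2(*((X-k)*w[...,None]).sum((0,1))[::-1]))
    ring=(R>.014)&(R<.026); bg=np.median(g[ring]); wn=ring*np.clip(bg-g-35,0,None)
    red=(R>.022)&(R<.042); wr=red*np.clip(I[...,0]-I[...,1]-35,0,None)
    print(n,"hub",k.round(4),"needle",ang(wn).round(1),"mark",ang(wr).round(1)); return k
def axis(p):
    m=p.mean(0); w,v=np.linalg.eigh(np.cov(p.T)); return m.round(4),np.degrees(np.arctan2(v[1,1],v[0,1])).round(1),np.sqrt(w).round(4)
E
cat > m.py <<'E'
from h import *
for n in("top","side"):
    f=np.load(n+"0.npz");im,d=f["im"],f["d"];P=robot.camera_params(n)
    needle(n,im,d,P,(.582,.167)); C=cloud(d,P); x,y,z=C[...,0],C[...,1],C[...,2]
    m=(np.hypot(x-.588,y-.257)<.035)&(z>.066)&(z<.085); print(" knob",m.sum(),axis(C[m][:,:2]),np.median(z[m]),C[m][:,:2].max(0),C[m][:,:2].min(0))
    m=(np.hypot(x-.595,y+.245)<.05)&(z>.117)&(z<.15); I=im.astype(int); b=m&(I[...,2]-I[...,0]>50)
    pts=np.argwhere(b)[:,::-1].astype(np.float32); print(" collar",b.sum(),np.median(z[b]),C[b].mean(0).round(4),"minCircle",cv2.minEnclosingCircle(C[b][:,:2].astype(np.float32)))
    e=m&(I[...,2]-I[...,0]<35)&(z>.128); print(" nozzle",e.sum(),C[e].mean(0).round(4) if e.any() else "")
    m=(abs(x-.59)<.1)&(abs(y-.21)<.13)&(z>.022)&(z<.05)&(I.max(-1)<140)
    print(" block",cv2.minAreaRect((C[m][:,:2]*1000).astype(np.float32)))
    b=(np.hypot(x-.59,y+.245)<.15)&(z>.01)&(z<.3);
E
python3 m.py
```

```text
top hub [0.5867 0.1691] needle 115.4 mark 76.8
 knob 75 (array([0.5978, 0.2608]), np.float64(168.7), array([0.0042, 0.0121])) 0.07436990952840628 [0.61778754 0.27078157] [0.57786324 0.25118576]
 collar 218 0.12372215460464375 [ 0.5982 -0.2447  0.1239] minCircle ((0.600203812122345, -0.24548444151878357), 0.02667897567152977)
 nozzle 33 [ 0.6069 -0.2462  0.1355]
 block ((607.0869140625, 210.2474365234375), (190.86233520507812, 129.96395874023438), 82.8534927368164)
side hub [0.5819 0.1701] needle 116.7 mark 76.6
 knob 78 (array([0.5914, 0.2654]), np.float64(169.0), array([0.004 , 0.0122])) 0.07263577912116337 [0.61130646 0.2743062 ] [0.57190592 0.25372502]
 collar 105 0.12248751241110478 [ 0.5931 -0.239   0.1224] minCircle ((0.5950947403907776, -0.24185577034950256), 0.02802642248570919)
 nozzle 20 [ 0.604  -0.244   0.1336]
 block ((599.054443359375, 213.65054321289062), (191.75157165527344, 127.30284881591797), 83.26610565185547)
```

```bash
M='python3 -m handwheel'
$M '[[0,0,0,0.87,-0.94,0,0.5],[0,0,0,0.87,-0.94,0,0.5],[0,0,0,0.87,-0.94,0,0.5],[0,0,0,0.87,-0.94,0,0.5],[0,0,0,0.87,-0.94,0,0.5],[0,0,0,0.87,-0.94,0,0.5],[0,0,0,0.87,-0.94,0,0.5],[0,0,0,0.87,-0.94,0,0.5],[0,0,0,0.87,-0.94,0,0.5],[0,0,0,0.87,-0.94,0,0.5]]' 20
```

```text
clock: 1.1
ee_pos: [0.4097, -0.3445, 0.2184]
ee_rot: [-0.0, 0.975, 0.224, -0.0]
force: [-0.1, 0.8, -0.2]
finger_gap: 0.5
grasp_force: 0.0
```

```bash
M='python3 -m handwheel'
$M '[[0,0,0,0.87,-0.94,0,0.4],[0,0,0,0.87,-0.94,0,0.4],[0,0,0,0.87,-0.94,0,0.4],[0,0,0,0.87,-0.94,0,0.4],[0,0,0,0.87,-0.94,0,0.4],[0,0,0,0.87,-0.94,0,0.4],[0,0,0,0.87,-0.94,0,0.4],[0,0,0,0.87,-0.94,0,0.4],[0,0,0,0.87,-0.94,0,0.4],[0,0,0,0.87,-0.94,0,0.4]]' >/dev/null
$M '[[0,0,0,0.87,-0.94,0,0.4],[0,0,0,0.87,-0.94,0,0.4],[0,0,0,0.87,-0.94,0,0.4],[0,0,0,0.87,-0.94,0,0.4],[0,0,0,0.87,-0.94,0,0.4],[0,0,0,0.87,-0.94,0,0.4],[0,0,0,0.87,-0.94,0,0.4],[0,0,0,0.87,-0.94,0,0.4],[0,0,0,0.87,-0.94,0,0.4],[0,0,0,0.87,-0.94,0,0.4]]'
$M '[[0,0,-1,0,0,0,0.4],[0,0,-1,0,0,0,0.4],[0,0,-1,0,0,0,0.4],[0,0,-1,0,0,0,0.4],[0,0,-1,0,0,0,0.4],[0,0,-1,0,0,0,0.4],[0,0,-1,0,0,0,0.4],[0,0,-1,0,0,0,0.4],[0,0,-1,0,0,0,0.4],[0,0,-1,0,0,0,0.4]]' >/dev/null
$M '[[0,0,-1,0,0,0,0.4],[0,0,-1,0,0,0,0.4],[0,0,-1,0,0,0,0.4],[0,0,-1,0,0,0,0.4],[0,0,-1,0,0,0,0.4],[0,0,-1,0,0,0,0.4],[0,0,-1,0,0,0,0.4],[0,0,-1,0,0,0,0.4],[0,0,-1,0,0,0,0.4],[0,0,-1,0,0,0,0.4]]' >/dev/null
$M '[[0,0,-1,0,0,0.4,0.4],[0,0,-1,0,0,0.4,0.4],[0,0,-1,0,0,0.4,0.4],[0,0,-1,0,0,0.4,0.4],[0,0,-1,0,0,0.4,0.4],[0,0,-1,0,0,0.4,0.4],[0,0,-1,0,0,0.4,0.4],[0,0,-1,0,0,0.4,0.4],[0,0,-1,0,0,0.4,0.4],[0,0,-1,0,0,0.4,0.4]]'
cat >> h.py <<'E'
from scipy.spatial.transform import Rotation as Ro
def plan(tgt,ydeg=None):
    s=robot.sense(); q=s["ee_rot"]; R=Ro.from_quat(np.r_[q[1:],q[0]]).as_matrix()
    e=R.T@(np.array(tgt)-s["ee_pos"]); y=np.degrees(np.arctan2(R[1,1],R[0,1]))
    print("pos",np.round(s["ee_pos"],4),"tilt",R[:2,2].round(3),"yaw y",y.round(2),"shift units",(e/.025).round(2),"" if ydeg is None else "az units %.2f"%(np.radians((y-ydeg+180)%360-180)/.08), "j7 %.2f"%s["qpos"][6])
E
python3 -c "
from h import *
plan([.595,.2635,.048],79)"
```

```text
clock: 3.1
ee_pos: [0.5958, 0.268, 0.2182]
ee_rot: [0.0, 0.975, 0.224, -0.0]
force: [1.3, -0.0, 0.7]
finger_gap: 0.4
grasp_force: 0.0
clock: 6.1
ee_pos: [0.5956, 0.2666, 0.1178]
ee_rot: [-0.0, 0.143, 0.99, -0.0]
force: [1.0, -0.8, 0.2]
finger_gap: 0.4
grasp_force: 0.0
pos [0.5956 0.2666 0.1178] tilt [-0.001 -0.   ] yaw y 73.58 shift units [-0.01 -0.12  2.79] az units -1.18 j7 0.21
```

```bash
M='python3 -m handwheel'
$M '[[0,0,-0.6,0,-0.12,0.56,0.4],[0,0,-0.6,0,0,0.56,0.4],[0,0,0,0,0,0.56,0.4],[0,0,0,0,0,0.56,0.4],[0,0,0,0,0,0.55,0.4],[0,0,0,0,0,0,0.2],[0,0,0,0,0,0,0],[0,0,0,0,0,0,0],[0,0,0,0,0,0,0],[0,0,0,0,0,0,0]]' 20
python3 -c "
from h import *
plan([.595,.2635,.048],79);state();print(robot.sense()['qpos'])"
```

```text
clock: 7.1
ee_pos: [0.5948, 0.2624, 0.0493]
ee_rot: [0.0, 0.097, 0.995, -0.001]
force: [-1.5, -4.0, 2.8]
finger_gap: 0.147
grasp_force: 20.0
pos [0.5948 0.2624 0.0493] tilt [-0.    -0.002] yaw y 78.84 shift units [-0.    0.04  0.05] az units -0.04 j7 0.22
{'clock': 7.1, 'ee_pos': [0.5948, 0.2624, 0.0493], 'ee_rot': [0.0, 0.0973, 0.9953, -0.0012], 'force': [-1.4923, -3.9738, 2.7976], 'moment': [-1.0789, 0.3367, -0.0396], 'finger_gap': 0.1474, 'grasp_force': 19.9998}
[-0.10196812  0.80114176 -0.64036797  1.86877964  0.71430071  0.71780968
  0.21636679]
```

```bash
M='python3 -m handwheel'
$M '[[0,0,1,0,0,0,0],[0,0,1,0,0,0,0],[0,0,1,0,0,0,0],[0,0,1,0,0,0,0],[0,0,1,0,0,0,0],[0,0,1,0,0,0,0],[0,0,1,0,0,0,0],[0,0,1,0,0,0,0],[0,0,1,0,0,0,0],[0,0,0.3,0,0,0,0]]' 20
python3 - <<'E'
from h import *
plan([.595,.2635,.048],26.5)
L=[]
for n in("top","side"):
    im,d,P=cap(n); 
    try: needle(n,im,d,P,(.5867,.1691) if n=="top" else (.5819,.1701))
    except Exception as e: print(e)
    u,v=(225,175) if n=="top" else (250,220); L.append(cv2.resize(im[v:v+60,u:u+60,::-1],(400,400),interpolation=cv2.INTER_CUBIC))
cv2.imwrite("pics/turn1.png",np.hstack(L))
E
```

```text
clock: 8.1
ee_pos: [0.5947, 0.2624, 0.0493]
ee_rot: [0.0, 0.453, 0.891, -0.001]
force: [-0.9, -5.4, 1.7]
finger_gap: 0.151
grasp_force: 20.0
pos [0.5947 0.2624 0.0493] tilt [-0.    -0.002] yaw y 36.07 shift units [0.03 0.03 0.05] az units 2.09 j7 -0.37
arange: cannot compute length
side hub [0.587  0.1639] needle -153.8 mark 0.0h.py:29: RuntimeWarning: invalid value encountered in divide
  k=(X*w[...,None]).sum((0,1))/w.sum() if it<2 else k
```

View pics/turn1.png

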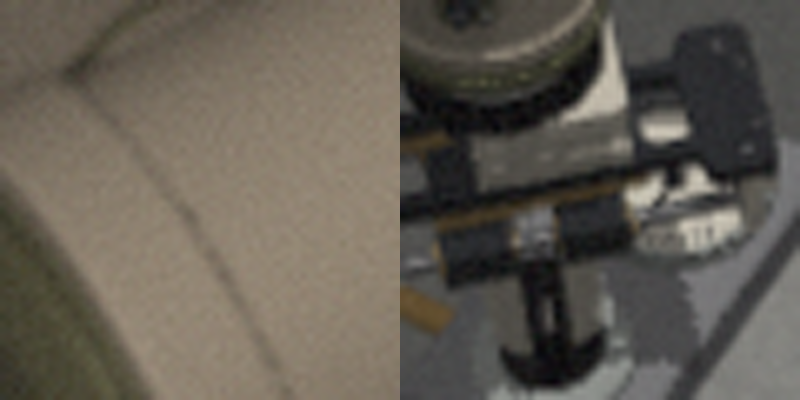

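```bash
M='python3 -m handwheel'
$M '[[0,0,1,0,0,0,0],[0,0,0.9,0,0,0,0],[0,0,0.1,0,0,0,0],[0,0,0,0,0,0,0],[0,0,0,0,0,0,0.4],[0,0,0,0,0,0,0.4],[0,0,0,0,0,-1,0.4],[0,0,0,0,0,-1,0.4],[0,0,0,0,0,-1,0.4],[0,0,0,0,0,-1,0.6]]' 
$M '[[0,0,0,-0.9,-0.45,-0.5,0.9],[0,0,0,-0.91,-0.45,-0.5,0.9],[0,0,0,-0.91,-0.45,-0.5,1],[0,0,0,-0.91,-0.45,0,1],[0,0,0,-0.91,-0.45,0,1],[0,0,0,-0.91,-0.45,0,1],[0,0,0,-0.91,-0.45,0,1],[0,0,0,-0.91,-0.45,0,1],[0,0,0,-0.91,-0.45,0,1],[0,0,0,-0.91,-0.45,0,1]]'
$M '[[0,0,0,-0.91,-0.45,0,1],[0,0,0,-0.91,-0.45,0,1],[0,0,0,-0.91,-0.45,0,1],[0,0,0,-0.91,-0.45,0,1],[0,0,0,-0.91,-0.45,0,1],[0,0,0,-0.91,-0.45,0,1],[0,0,0,-0.91,-0.45,0,1],[0,0,0,-0.91,-0.45,0,1],[0,0,0,-0.91,-0.45,0,1],[0,0,0,0,0,0,1]]'
python3 - <<'E'
from h import *
plan([.5976,-.2437,.086],26.5)
L=[]
for n in("top","side"):
    im,d,P=cap(n); np.savez(n+"1.npz",im=im,d=d)
    try: needle(n,im,d,P,(.5867,.1691) if n=="top" else (.5819,.1701))
    except Exception as e: print(e)
    u,v=(240,180) if n=="top" else (270,230); L.append(cv2.resize(im[v:v+45,u:u+45,::-1],(400,400),interpolation=cv2.INTER_CUBIC))
cv2.imwrite("pics/turn2.png",np.hstack(L))
E
```

```text
clock: 9.2
ee_pos: [0.5949, 0.2647, 0.1501]
ee_rot: [-0.0, 0.521, 0.853, 0.001]
force: [-0.1, -0.1, 0.3]
finger_gap: 0.445
grasp_force: 0.0
clock: 10.2
ee_pos: [0.5986, 0.01, 0.1868]
ee_rot: [0.0, 0.521, 0.853, 0.001]
force: [-0.1, 0.5, 0.7]
finger_gap: 1.0
grasp_force: 0.0
clock: 11.2
ee_pos: [0.6013, -0.2221, 0.1863]
ee_rot: [0.001, 0.524, 0.852, -0.001]
force: [-0.7, 0.3, -1.0]
finger_gap: 0.999
grasp_force: 0.0
pos [ 0.6013 -0.2221  0.1863] tilt [ 0.001 -0.002] yaw y 26.83 shift units [-0.7  -0.52  4.01] az units 0.07 j7 0.38
top hub [0.5871 0.169 ] needle 78.3 mark 77.4
side hub [0.5826 0.1703] needle 76.5 mark 77.8
```

View pics/turn2.png

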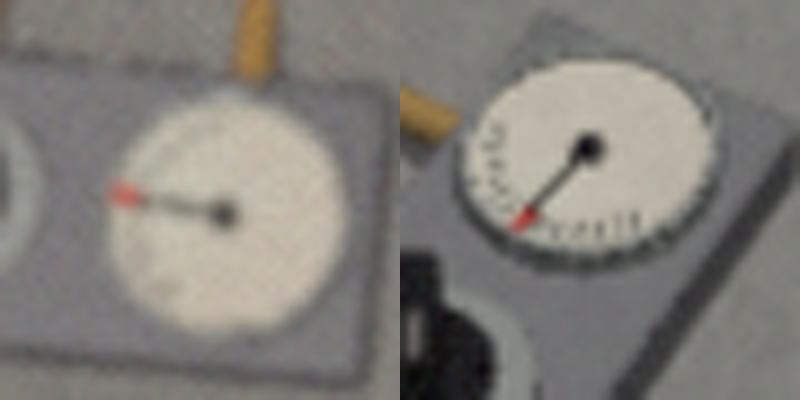

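The needle is on the red mark in both views: the tip meets the mark at left (125,196) and right (525,218), and the angles agree within about 1°. Now for the collar.

```bash
M='python3 -m handwheel'
$M '[[0,0,0,-0.7,-0.52,0.5,1],[0,0,0,0,0,0.7,1],[0,0,0,0,0,0.7,1],[0,0,0,0,0,0.7,1],[0,0,0,0,0,0.7,1],[0,0,0,0,0,0.7,1],[0,0,0,0,0,0,0.6],[0,0,0,0,0,0,0.4],[0,0,0,0,0,0,0.4],[0,0,0,0,0,0,0.4]]' 30
python3 -c "
from h import *
plan([.5976,-.2437,.086]);state()"
```

```text
clock: 12.3
ee_pos: [0.5983, -0.2395, 0.0873]
ee_rot: [0.001, 0.522, 0.853, 0.0]
force: [0.1, 0.0, -0.2]
finger_gap: 0.708
grasp_force: 0.0
pos [ 0.5983 -0.2395  0.0873] tilt [ 0.001 -0.   ] yaw y 27.11 shift units [-0.14 -0.1   0.05]  j7 0.33
{'clock': 12.3, 'ee_pos': [0.5983, -0.2395, 0.0873], 'ee_rot': [0.0007, 0.5217, 0.8531, 0.0002], 'force': [0.06, 0.0072, -0.1504], 'moment': [-0.0276, -0.0967, -0.0192], 'finger_gap': 0.7077, 'grasp_force': 0.0}
```

```bash
M='python3 -m handwheel'
$M '[[0,0,0,-0.14,-0.1,0,0.6],[0,0,0,0,0,0,0.4],[0,0,0,0,0,0,0.4],[0,0,0,0,0,0,0.4],[0,0,0,0,0,0,0.4],[0,0,0,0,0,0,0.4],[0,0,0,0,0,0,0.4],[0,0,0,0,0,0,0.4],[0,0,0,0,0,0,0.4],[0,0,0,0,0,0,0.4]]' 30
python3 -c "
from h import *
plan([.5976,-.2437,.086]);state()"
```

```text
clock: 13.3
ee_pos: [0.5972, -0.2446, 0.0868]
ee_rot: [0.0, 0.522, 0.853, -0.0]
force: [-1.0, -3.7, 5.5]
finger_gap: 0.591
grasp_force: 30.0
pos [ 0.5972 -0.2446  0.0868] tilt [ 0.    -0.001] yaw y 27.07 shift units [0.03 0.03 0.03]  j7 0.33
{'clock': 13.3, 'ee_pos': [0.5972, -0.2446, 0.0868], 'ee_rot': [0.0005, 0.522, 0.8529, -0.0005], 'force': [-0.9757, -3.6842, 5.4995], 'moment': [-0.8338, 0.2398, -0.0584], 'finger_gap': 0.5912, 'grasp_force': 30.001}
```

```bash
M='python3 -m handwheel'
$M '[[0,0,0.4,0,0,0,0.4],[0,0,0.4,0,0,0,0.4],[0,0,0.4,0,0,0,0.4],[0,0,0.4,0,0,0,0.4],[0,0,0.4,0,0,0,0.4],[0,0,0.4,0,0,0.02,0.4],[0,0,0.3,0,0,0.02,0.4],[0,0,0,0,0,0.02,0.4],[0,0,0,0,0,0.02,0.4],[0,0,0,0,0,0,0.4]]' 30
python3 -c "
from h import *
plan([.5976,-.2437,.086]);state()"
```

```text
clock: 14.3
ee_pos: [0.5983, -0.2437, 0.0865]
ee_rot: [0.001, 0.611, 0.792, 0.0]
force: [-2.7, -2.2, 20.5]
finger_gap: 0.593
grasp_force: 30.0
pos [ 0.5983 -0.2437  0.0865] tilt [ 0.002 -0.001] yaw y 14.71 shift units [ 0.01 -0.03  0.02]  j7 0.17
{'clock': 14.3, 'ee_pos': [0.5983, -0.2437, 0.0865], 'ee_rot': [0.0014, 0.6108, 0.7918, 0.0002], 'force': [-2.6787, -2.1598, 20.4922], 'moment': [-0.279, 0.7497, 0.0571], 'finger_gap': 0.593, 'grasp_force': 30.0039}
```

```bash
M='python3 -m handwheel'
$M '[[0,0,0.4,0,0,0,0.4],[0,0,0.4,0,0,0,0.4],[0,0,0.4,0,0,0,0.4],[0,0,0.4,0,0,0,0.4],[0,0,0.4,0,0,0,0.4],[0,0,0.4,0,0,0,0.4],[0,0,0,0,0,0,0.4],[0,0,0,0,0,0,0.4],[0,0,0,0,0,0,0.4],[0,0,0,0,0,0,0.4]]' 30
python3 -c "
from h import *
plan([.5976,-.2437,.086]);state()"
```

```text
clock: 15.3
ee_pos: [0.5992, -0.2445, 0.0865]
ee_rot: [0.002, 0.684, 0.729, 0.001]
force: [-0.1, -2.6, 17.6]
finger_gap: 0.59
grasp_force: 30.0
pos [ 0.5992 -0.2445  0.0865] tilt [ 0.004 -0.002] yaw y 3.67 shift units [ 0.04 -0.06  0.02]  j7 0.02
{'clock': 15.3, 'ee_pos': [0.5992, -0.2445, 0.0865], 'ee_rot': [0.0022, 0.6841, 0.7294, 0.0007], 'force': [-0.1402, -2.6103, 17.5776], 'moment': [-0.8659, 0.1019, -0.009], 'finger_gap': 0.5898, 'grasp_force': 30.0033}
```

```bash
M='python3 -m handwheel'
$M '[[0,0,0.4,0,0,0,0.4],[0,0,0.4,0,0,0,0.4],[0,0,0.4,0,0,0,0.4],[0,0,0.4,0,0,0,0.4],[0,0,0.4,0,0,0,0.4],[0,0,0.4,0,0,0,0.4],[0,0,0.2,0,0,0,0.4],[0,0,0,0,0,0,0.4],[0,0,0,0,0,0,0.4],[0,0,0,0,0,0,0.4]]' 30
python3 -c "
from h import *
plan([.5976,-.2437,.086]);state()"
```

```text
clock: 16.3
ee_pos: [0.598, -0.244, 0.0847]
ee_rot: [0.001, 0.756, 0.655, 0.0]
force: [1.0, -3.5, 6.6]
finger_gap: 0.587
grasp_force: 30.0
pos [ 0.598  -0.244   0.0847] tilt [ 0.002 -0.001] yaw y -8.21 shift units [ 0.01 -0.02 -0.05]  j7 -0.13
{'clock': 16.3, 'ee_pos': [0.598, -0.244, 0.0847], 'ee_rot': [0.0007, 0.7559, 0.6547, 0.0004], 'force': [1.0482, -3.4504, 6.5541], 'moment': [-0.7382, -0.4251, -0.0865], 'finger_gap': 0.5869, 'grasp_force': 30.0016}
```

```bash
M='python3 -m handwheel'
$M '[[0,0,0,0,0,0.04,0.4],[0,0,0,0,0,0.04,0.4],[0,0,0,0,0,0.04,0.4],[0,0,0,0,0,0.04,0.4],[0,0,0,0,0,0.04,0.4],[0,0,0,0,0,0.04,0.4],[0,0,0,0,0,0,0.4],[0,0,0,0,0,0,0.4],[0,0,0,0,0,0,0.4],[0,0,0,0,0,0,0.4]]' 45
python3 -c "
from h import *
plan([.5976,-.2437,.0728]);state()"
```

```text
clock: 17.3
ee_pos: [0.5985, -0.2446, 0.0807]
ee_rot: [0.002, 0.757, 0.654, 0.001]
force: [-2.3, -2.1, 22.6]
finger_gap: 0.59
grasp_force: 45.0
pos [ 0.5985 -0.2446  0.0807] tilt [ 0.003 -0.002] yaw y -8.34 shift units [ 0.03 -0.04  0.31]  j7 -0.13
{'clock': 17.3, 'ee_pos': [0.5985, -0.2446, 0.0807], 'ee_rot': [0.0016, 0.7567, 0.6538, 0.0007], 'force': [-2.3172, -2.0806, 22.6283], 'moment': [-0.5975, 0.4164, -0.7942], 'finger_gap': 0.5901, 'grasp_force': 45.0067}
```

```bash
M='python3 -m handwheel'
$M '[[0,0,0.25,0,0,0,0.4],[0,0,0.25,0,0,0,0.4],[0,0,0.25,0,0,0,0.4],[0,0,0.25,0,0,0,0.4],[0,0,0,0,0,0,0.4],[0,0,0,0,0,0,0.4],[0,0,0,0,0,0,0.4],[0,0,0,0,0,0,0.4],[0,0,0,0,0,0,0.4],[0,0,0,0,0,0,0.4]]' 45
python3 -c "
from h import *
plan([.5976,-.2437,.0728]);state()"
```

```text
clock: 18.3
ee_pos: [0.598, -0.2439, 0.0784]
ee_rot: [0.001, 0.782, 0.624, 0.0]
force: [3.8, -3.3, 4.2]
finger_gap: 0.591
grasp_force: 45.0
pos [ 0.598  -0.2439  0.0784] tilt [ 0.001 -0.   ] yaw y -12.81 shift units [ 0.   -0.02  0.22]  j7 -0.19
{'clock': 18.3, 'ee_pos': [0.598, -0.2439, 0.0784], 'ee_rot': [0.0005, 0.7816, 0.6238, 0.0005], 'force': [3.8438, -3.2956, 4.1503], 'moment': [-0.8277, -0.9604, -0.0555], 'finger_gap': 0.5905, 'grasp_force': 45.0009}
```

```bash
M='python3 -m handwheel'
$M '[[0,0,0.2,0,0,0.03,0.4],[0,0,0.2,0,0,0.03,0.4],[0,0,0,0,0,0.03,0.4],[0,0,0,0,0,0.03,0.4],[0,0,0,0,0,0.03,0.4],[0,0,0,0,0,0.03,0.4],[0,0,0,0,0,0.03,0.4],[0,0,0,0,0,0.03,0.4],[0,0,0,0,0,0,0.4],[0,0,0,0,0,0,0.4]]' 45
python3 -c "
from h import *
plan([.5976,-.2437,.0728]);state()"
```

```text
clock: 19.3
ee_pos: [0.5979, -0.2435, 0.073]
ee_rot: [0.0, 0.791, 0.611, 0.0]
force: [2.5, -2.7, 10.4]
finger_gap: 0.589
grasp_force: 45.0
pos [ 0.5979 -0.2435  0.073 ] tilt [ 0.001 -0.   ] yaw y -14.64 shift units [-0.01 -0.01  0.01]  j7 -0.22
{'clock': 19.3, 'ee_pos': [0.5979, -0.2435, 0.073], 'ee_rot': [0.0005, 0.7914, 0.6112, 0.0004], 'force': [2.5494, -2.6941, 10.4338], 'moment': [-0.5694, -0.6594, 0.0082], 'finger_gap': 0.5889, 'grasp_force': 45.0029}
```

```bash
M='python3 -m handwheel'
$M '[[0,0,0,0,0,0.03,0.4],[0,0,0,0,0,0.03,0.4],[0,0,0,0,0,0.02,0.4],[0,0,0,0,0,0,0.4],[0,0,0,0,0,0,0.4],[0,0,0,0,0,0,0.4],[0,0,0,0,0,0,0.4],[0,0,0,0,0,0,0.4],[0,0,0,0,0,0,0.4],[0,0,0,0,0,0,0.4]]' 45
python3 - <<'E'
from h import *
plan([.5976,-.2437,.0728]);state()
im,d,P=cap("side"); needle("side",im,d,P,(.5819,.1701))
im2,_,_=cap("top"); 
cv2.imwrite("pics/end.png",np.hstack([cv2.resize(im[100:200,280:420,::-1],(560,400),interpolation=cv2.INTER_CUBIC)])); state()
E
```

```text
clock: 20.3
ee_pos: [0.5979, -0.2436, 0.0729]
ee_rot: [0.001, 0.791, 0.611, 0.0]
force: [-2.3, -0.7, 28.3]
finger_gap: 0.592
grasp_force: 45.0
pos [ 0.5979 -0.2436  0.0729] tilt [ 0.002 -0.001] yaw y -14.65 shift units [-0.01 -0.01  0.  ]  j7 -0.22
{'clock': 20.3, 'ee_pos': [0.5979, -0.2436, 0.0729], 'ee_rot': [0.001, 0.7915, 0.6112, 0.0004], 'force': [-2.3486, -0.7046, 28.3324], 'moment': [-0.2003, 0.6333, -0.0149], 'finger_gap': 0.5919, 'grasp_force': 45.008}
side hub [0.5826 0.1703] needle 76.2 mark 77.7
{'clock': 20.4, 'ee_pos': [0.5979, -0.2435, 0.0729], 'ee_rot': [0.0009, 0.7915, 0.6112, 0.0004], 'force': [-2.7349, -0.1347, 28.4433], 'moment': [-0.2334, 0.6421, -0.0425], 'finger_gap': 0.5935, 'grasp_force': 45.0081}
```

View pics/end.png

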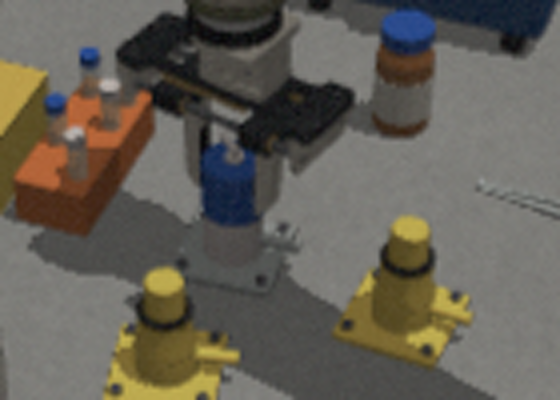

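The tool has dropped 13.9 mm, and pushing 2 mm further gave no more travel while the force rose to 28 N, so the collar is on its hard stop. The picture shows the collar at (230,185) held low on the cell, with its neighbours undisturbed.

```bash
python3 -c "
from bench import robot
print(robot.hand_in())"
```

```text
the job is handed in; nothing more can be done
None
```

I handed the job in at about 20 s of the 51 s allowed: the needle is within about 1.5° of the red mark, and the blue collar is keyed and still held pushed home on its hard stop; the judge's result was not shown.

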